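# Clamp a wound coil in the quick-release coil press

### The job

Clamp the wound coil in the press so it can be taped. Turn the loose plywood plate by its pegs until its two slots stand over the two slots in the base, run the wing nut down with the lever still up until it is finger-snug on the plate (only just starting to squeeze its spring), and then fold the red-balled lever over and fully down to lock the press. Leave the other coils and tools on the bench where they are.

Things in the scene. Friction and masses are not known exactly. Their poses are not given: they have to be found in the camera images.
- press: The quick-release coil press, screwed to the bench: 200 x 200 x 12 mm brown board, green 160 mm square housing up to 50 mm, then a fixed white-faced slotted disc (190 mm across, 50 to 62 mm up) that shows all round under the plate. Origin: on the bench, on the spindle axis; z up; the lever is on the -x side, which faces the robot at yaw 0. The base disc's two slots, 18 mm wide, run in from the rim to 38 mm from the axis, along +x and -x.
- cheek (a joint): Turn (rad) of the loose plywood pressing plate, anticlockwise seen from above: 170 mm disc, 12 mm thick, lying on the clamped coil (130 mm across), with two slots like the base's. At 0 and equally at 3.14 its slots stand over the base's. Stiff to turn (0.35 N m, about 5 N at a peg); it turns -0.6 to 3.75 and stays where it is left. Stiffer still once the press is locked.
- peg_a (a point): Middle of one of the plate's two dark wooden pegs, 12 mm thick, standing 28 mm up from the plate (this point is 14 mm above the plate), 70 mm from the axis; at cheek = 0 on the press's +y side. Its slots lie 90 degrees from the pegs.
- peg_b (a point): The same point of the other peg, opposite peg_a (press's -y side at cheek = 0).
- plate_top (a point): The plate's top face at the spindle axis, about 87 mm above the bench; up to 1 mm more or less with the thickness of the coil beneath.
- nut (a joint): Turn (rad) of the steel wing nut on the upright spindle in the middle; grows clockwise seen from above, which lowers it 1.0 mm per rad (coarse thread). Turns freely (0.03 N m) and stays where it is left; once its collar bears on the plate it stiffens with the squeeze. Starts 1 to 4.2 rad short of touching; its thread allows -0.2 to 11.
- nut_grip (a point): On the nut's axis, halfway up its wings. The wings are one flat upright bar, 70 mm long, 12 mm thick, about 9 mm below to 9 mm above this point (13 mm above at the ends), over a round hub 34 mm across; it can be pinched across its 12 mm or pushed at the ends. At nut = 0 the bar lies along the press's x; it turns with the nut.
- collar (a joint): Squeeze (m) of the strong spring (20 N/mm) between the nut and the red collar under it: 0 while the collar hangs clear of the plate. After touching, each further rad of the nut squeezes it about 0.6 mm more. Folding the lever down adds 2.2 to 2.5 mm; the locking force is right when the locked squeeze is 2.2 to 3.5 mm, that is when the nut alone, lever up, has squeezed it by 0.1 to 0.9 mm (aim for 0.4).
- collar_foot (a point): Centre of the underside of the nut's red collar (40 mm across). Its height over plate_top is the gap still to be closed by the nut (1 mm per rad), lever up.
- lever (a joint): Swing (rad; starts 0 to 0.25) of the cam lever on the press's front (-x) side about a level axle along the press's x, 35 mm above the bench. 0: up and open, leaning 45 degrees towards the press's -y; 1.57: leaning 45 degrees towards +y; 2.356: fully down, level, pointing to +y, against its stop. Stays where it is left; takes 3 to 5 N at the ball, and draws the spindle and nut down 1.7 mm per rad. Locked by friction when fully down.
- lever_ball (a point): Centre of the red ball, 28 mm across, at the lever's end, 130 mm from the axle; the lever swings in the plane 112 mm in front (-x) of the spindle axis. Axle at press (-112, 0, 35) mm; ball when open (-112, -92, 127), when fully down (-112, 130, 35).
- coil_1: A finished coil, dark copper ring with black tape, 116 mm across, 13 mm thick, lying flat on the bench; leave it. Origin: centre of its underside.
- coil_2: As coil_1.
- coil_3: As coil_1.
- screwdriver: Red-handled screwdriver, 190 mm long, 26 mm thick, lying in front of the press; leave it. Origin: under its middle, x along it.
- spanner: Steel spanner, 170 mm long, 38 mm wide, 8 mm thick, lying beside the press's -y side; leave it. Origin: under its middle, x along it.
- glue: Small white glue bottle with a red cap, 34 mm across, 96 mm tall, standing near where the lever comes down; leave it. Origin: centre of its underside.
- tape: Roll of black tape, 90 mm across, 19 mm high, lying flat; leave it. Origin: centre of its underside.
- resin: Amber bottle of resin with a black cap, 56 mm across, 170 mm tall, standing close behind the press's +y side, taller than the press: the hand must keep clear of it; leave it. Origin: centre of its underside.

How it is judged:
On the way, in this order (a step that is already met when the one before it is completed fails the run):
1. with the lever still up, the nut is run down until its spring collar bears on the plate (value of joint collar above 0.0001 m and value of joint lever below 0.5 rad), for 0.2 s.
2. the lever is folded fully down (value of joint lever above 2.25 rad), for 0.2 s.
At the end, for the whole second after the job is handed in: Lever fully down (within 0.1 rad of its stop), the spring under the nut squeezed 2.2 to 3.5 mm, and the plate's two slots over the base's slots within 7 degrees (either way round). Nothing else on the bench moved more than 3 cm (value of joint lever above 2.25 rad and value of joint collar between 0.0022 and 0.0035 m and (value of joint cheek between -0.12 and 0.12 rad or value of joint cheek between 3.0216 and 3.2616 rad)); the robot touches nothing.
It fails at once if a coil, tool, bottle, or tape on the bench is pushed more than 3 cm or tipped (distance of any of coil_1, coil_2, coil_3, screwdriver, spanner, glue, tape, resin from where it was at the start of the episode above 0.03 m or angle between any of glue, resin's own z axis and vertical above 0.6 rad).
It also fails if it takes over 72 s, if anything falls off the work surface, if the arm or the gripper's body presses on something with over 40 N, if the wrist force passes 120 N, or if a joint passes its speed limit or range.

### The arm

A 7-joint arm with a two-finger parallel gripper is mounted at the origin on the work surface. World frame = base frame: x ahead of the robot, y to its left, z up, the work surface at z = 0. Lengths are in m, angles in rad, forces in N, time in s.
With the tool pointing down it reaches from about 0.425 to 0.925 m from the base axis. Payload 6.8 kg.
Tool frame: the origin (TCP) lies on the front face of the gripper's body, between the roots of the fingers; the fingertips stand 73 mm ahead of it and the grasp point (between the pads) lies 54 mm ahead of it; z points along the fingers, y is the line along which they close (so a half turn about z gives the same grasp; the last joint's range is limited). The gripper opens to 85 mm and grips with 20 to 120 N. Pads are 22 mm wide; open, the fingers measure 114 mm over their backs; the gripper's body (76 mm by 85 mm) begins 54 mm behind the grasp point. The pads swing forward as they close: fully open they stand 13 mm farther back than shut.
Start: joints at [0.998, 0.477, 0.022, 1.555, -0.011, 1.109, -0.083], TCP at [0.303, -0.603, 0.304] pointing down, gripper open.
Joint ranges: [-2.96, 2.96], [-0.34, 2.1], [-1.41, 1.46], [0.24, 2.44], [-1.37, 4.51], [0.17, 1.92], [-2.96, 2.96]. Speed limits (rad/s): [2.39, 2.39, 3.14, 3.14, 3.14, 3.14, 3.14].

### API

Orientations are given as a unit quaternion [w, x, y, z].
In Python, from station import bot, optics gives the robot as it stands.
- The arm moves only by the tool drive_tool, never from a script. Its argument "deltas" is a list of rows, each an object with "gripper": the closure in counts, from 0 (fully open) to 255 (shut); "offset": the shift along the tool's x, y, z in units of 1000 mm (1.0 is 1000 mm), a list of three; "angular": the turn, a rotation vector about the tool's x, y, z in units of 45 degrees (1.0 is 45 degrees), a list of three. In form: [{"gripper": gripper, "offset": [dx, dy, dz], "angular": [rx, ry, rz]}, ...]. A call has 1 to 5 rows; each row is the pose to reach, as a shift and turn from the pose commanded when the call began, along the tool's axes at that moment; what a row does not reach only later rows make up. A row lasts 1/10 s, in which the tool goes at most 50 mm and 8.59 degrees, less where a joint would pass 70% of its speed; a pose out of reach is approached as far as the arm can. A call with a number of a shift or a turn outside -1 to 1 is refused whole. A call with a gripper value outside its range is refused whole. The fingers move at their own pace and stop on an object; "grip_force" is the grip in N (left out, the last holds). Time passes only in rows, so rows that repeat a pose let the fingers close. It gives the time, the measured TCP pose, the force, the opening and the grip force at its end, in the units of the state.
- bot.get_obs(): the state, without advancing time (a new reading comes with each control period).
- optics.read_camera(name): name is "scene" or "top" or "wrist"; returns the picture (480x640x3 uint8, blue, green, red); there is no depth.
- optics.camera_model(name): a dict with "fx", "fy", "cx", "cy" (pixels), "dist" ([k1, k2, p1, p2, k3] as OpenCV has them; the pictures are not rectified), "cam_to_world" (4x4, takes a point from camera to world coordinates). Camera axes: x right, y up, looking along -z (the intrinsics and any distortion apply to the point x, -y, -z); pixel columns grow to the right and rows downward; lengths in m; the calibration is good to about 2 mm. A picture is of the moment at which its call begins: read the wrist's pose just before it. camera_model takes no time and is no camera call; for the wrist camera it gives the pose at the moment of the call.
- bot.hand_in(): hands the job in; it is judged then, once.
The state is a dict: "t": time; "q": joint angles; "joint_vel": joint speeds; "joint_torque": joint torques, N m; "eef_pos": TCP position; "tool_rot": TCP orientation; "contact_force": force on the tool from outside, world axes, zero at the start; "torque": the same for the moment, N m; "gripper_width": opening from 0.0 (shut) to 1.0 (fully open); "grasp_force": force on a finger pad.
Only numpy, scipy, OpenCV 4.12 (cv2) and the standard library are available. Lean on these libraries where they do the work, as an engineer would, in place of code of your own. Each camera call takes 0.05 s, during which the arm holds its last target. There are 200 camera calls.

## Working session

There is one attempt and no reset: what is moved stays moved. The work goes in short steps, Python scripts to look and compute and a tool call to move; the robot and the scene stay as the last step left them, time stands still between calls to the robot, and variables do not carry over. Pictures are saved under pics/ and viewed, at most 10 in all, crops included, and the job is handed in when it is done.

Besides the shell and the picture viewer there is one more tool, called after "Emit:" as a command line: name --argument value ..., lists and objects as JSON in quotes. drive_tool: Moves the arm, as the interface text tells. Its arguments: {"type":"object","properties":{"deltas":{"type":"array"},"grip_force":{"type":"number"}},"required":["deltas"]}

```bash
mkdir -p pics
python3 - <<'E'
from station import bot, optics
import cv2,json
o=bot.get_obs();print({k:o[k] for k in('t','eef_pos','tool_rot','contact_force','gripper_width')})
for n in('scene','top'):
    cv2.imwrite(f'pics/{n}0.png',optics.read_camera(n)); print(n,optics.camera_model(n))
print(optics.camera_model('wrist'))
E
```

```text
{'t': 0.0, 'eef_pos': array([ 0.30236687, -0.60298338,  0.30292465]), 'tool_rot': array([-8.63050106e-04,  9.73114398e-01,  2.30320535e-01, -2.72538161e-04]), 'contact_force': array([ 0.12461847,  0.1315933 , -0.59045813]), 'gripper_width': 0.9988899523812453}
scene {'fx': 451.62958177276624, 'fy': 451.62958177276624, 'cx': 312.4893682338087, 'cy': 240.55520658886581, 'dist': array([-0.03547914,  0.        ,  0.        ,  0.        ,  0.        ]), 'cam_to_world': array([[ 0.57017156, -0.66588234,  0.48114976,  0.95062312],
       [ 0.82131974,  0.44892095, -0.35199981, -0.22946789],
       [ 0.01839225,  0.59587808,  0.80286427,  0.72625945],
       [ 0.        ,  0.        ,  0.        ,  1.        ]])}
top {'fx': 613.9706565083509, 'fy': 613.9706565083509, 'cx': 324.15504885519465, 'cy': 249.33664438996522, 'dist': array([-0.11385828,  0.        ,  0.        ,  0.        ,  0.        ]), 'cam_to_world': array([[-0.00341074,  0.98495541, -0.17277504,  0.37888218],
       [-0.99973458, -0.00729522, -0.02185286,  0.03741934],
       [-0.02278452,  0.17265465,  0.98471886,  1.17561846],
       [ 0.        ,  0.        ,  0.        ,  1.        ]])}
{'fx': 352.78492062713207, 'fy': 352.78492062713207, 'cx': 323.4574922277163, 'cy': 234.1359341295431, 'dist': array([-0.05469019,  0.        ,  0.        ,  0.        ,  0.        ]), 'cam_to_world': array([[ 0.44838808,  0.85686313,  0.25442817,  0.36586492],
       [-0.8938377 ,  0.4303202 ,  0.12601065, -0.57204242],
       [-0.0015117 , -0.28391917,  0.95884703,  0.3734589 ],
       [ 0.        ,  0.        ,  0.        ,  1.        ]])}
```

View pics/scene0.png

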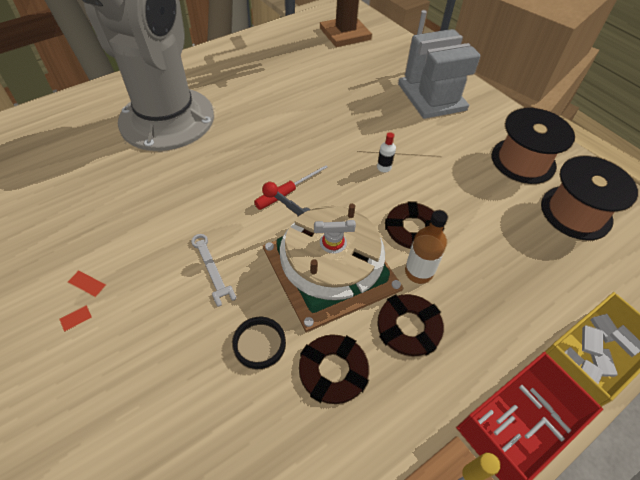

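View pics/top0.png

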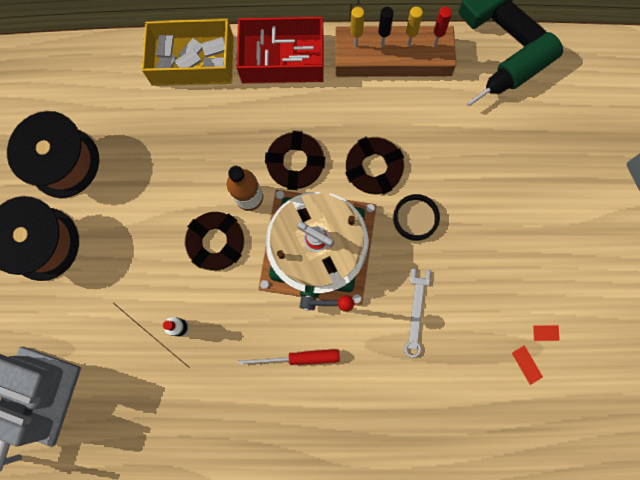

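Run:
```python
import cv2
a=cv2.imread('pics/top0.png');cv2.imwrite('pics/topc.png',cv2.resize(a[180:315,225:385],None,fx=4.4,fy=4.4,interpolation=cv2.INTER_CUBIC))
a=cv2.imread('pics/scene0.png');cv2.imwrite('pics/scenec.png',cv2.resize(a[170:335,235:455],None,fx=3.6,fy=3.6,interpolation=cv2.INTER_CUBIC))
```

```text
(no output)
```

View pics/topc.png

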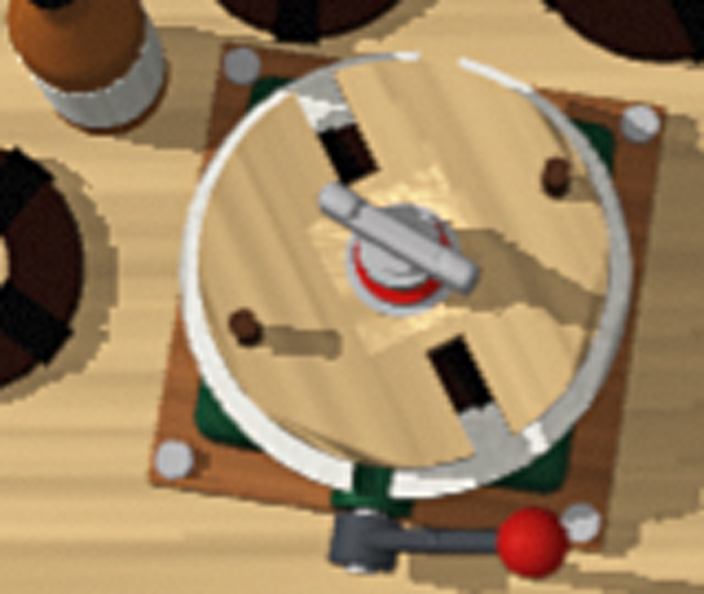

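View pics/scenec.png

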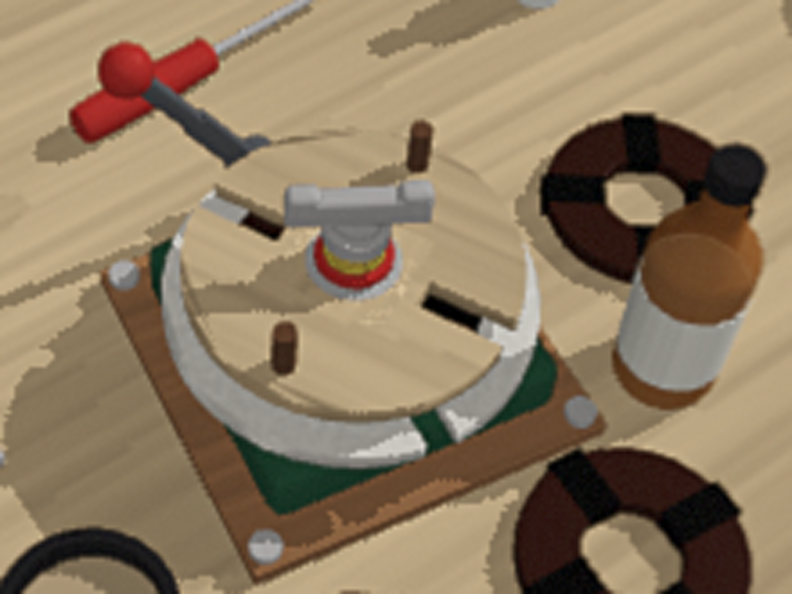

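```bash
cat > h.py <<'E'
import numpy as np, cv2
from station import bot, optics
from scipy.spatial.transform import Rotation as R
def proj(m,P):
    T=np.linalg.inv(m['cam_to_world']); p=np.atleast_2d(P)@T[:3,:3].T+T[:3,3]; p=p*[1,-1,-1]
    K=np.array([[m['fx'],0,m['cx']],[0,m['fy'],m['cy']],[0,0,1.]])
    return cv2.projectPoints(p.reshape(-1,1,3),np.zeros(3),np.zeros(3),K,np.array(m['dist']))[0].reshape(-1,2)
def rayz(m,uv,z):
    K=np.array([[m['fx'],0,m['cx']],[0,m['fy'],m['cy']],[0,0,1.]])
    n=cv2.undistortPoints(np.array(uv,float).reshape(-1,1,2),K,np.array(m['dist'])).reshape(-1,2)
    d=np.c_[n[:,0],-n[:,1],-np.ones(len(n))]@m['cam_to_world'][:3,:3].T; o=m['cam_to_world'][:3,3]
    z=np.broadcast_to(z,len(n)); return o+d*((z-o[2])/d[:,2])[:,None]
E
cat > fit.py <<'E'
from h import *
from scipy.optimize import least_squares
T=optics.camera_model('top');S=optics.camera_model('scene')
tc=lambda l:np.array(l,float)/4.4+[225,180]-0.4
sc=lambda l:np.array(l,float)/3.6+[235,170]-0.4
ot=tc([(242,65),(641,122),(174,459),(580,523),(558,166),(240,316),(533,542),(338,190),(462,272)])
os=sc([(579,411),(265,546),(124,275),(421,126),(285,327),(126,70),(288,190),(432,186)])
def model(p):
    x,y,yaw,ch,h,na,nz,lv,sd,sz,wr=p
    r=lambda a:np.array([[np.cos(a),-np.sin(a),0],[np.sin(a),np.cos(a),0],[0,0,1]])
    A=lambda P:np.atleast_2d(P)@r(yaw).T+[x,y,0]
    s=A([[sd,sd,sz],[sd,-sd,sz],[-sd,sd,sz],[-sd,-sd,sz]]) # UL=+x+y
    pg=np.array([[0,.07,h+.028],[0,-.07,h+.028]])@r(ch).T; pg=A(pg)
    a=lv; b=A([[-.112,-.13*np.cos(a+np.pi/4),.035+.13*np.sin(a+np.pi/4)]])
    w=A(np.array([[wr,0,nz],[-wr,0,nz]])@r(-na).T)
    return s,pg,b,w
def res(p):
    s,pg,b,w=model(p)
    rt=proj(T,np.r_[s,pg[[1]],pg[[0]],b,w])-ot
    rs=proj(S,np.r_[s[[0,1,3]],pg[[1]],pg[[0]],b,w[[1]],w[[0]]])-os
    return np.r_[rt.ravel(),rs.ravel(),(p[4]-.087)*1000,(p[10]-.033)*300,(p[9]-.015)*500]
p0=[.55,.05,-.14,.62,.087,-.6,.14,.1,.088,.014,.033]
f=least_squares(res,p0); print(np.round(f.x,4),f.cost); print(np.round(f.fun,1))
s,pg,b,w=model(f.x);print('pegtops',pg,'ball',b,'wings',w)
c=T;print('glue',rayz(T,[(168,327)],.09),'resin',rayz(T,[(236,174)],.165),'ring',rayz(T,[(214,241)],.013))
print('screwdr',rayz(T,[(290,358),(338,356),(239,362)],.013),'spanner',rayz(T,[(420,272),(413,350)],.006))
E
python3 fit.py
```

```text
[ 0.5891  0.0782 -0.1564  1.0515  0.0864 -1.1435  0.1432  0.2123  0.0891
  0.0153  0.0315] 4386.973279934249
[ -1.2   0.7  -1.6   0.7  -1.1   0.7  -0.9   0.2 -12.5 -11.7  10.2  15.4
  -1.    0.5  -3.    0.2  -0.6   1.1  -0.2  -0.1  -0.3   0.   -0.6  -0.2
 -20.2  61.7  20.9 -58.8  -0.7   0.3   0.5  -0.6  -1.7   0.3  -0.6  -0.5
   0.2]
pegtops [[0.53447426 0.1219708  0.11441876]
 [0.64371383 0.03441101 0.11441876]] ball [[0.46747999 0.02601021 0.14423002]] wings [[0.60644661 0.10446182 0.14315208]
 [0.57174147 0.05191998 0.14315208]]
glue [[0.43081709 0.34052453 0.09      ]] resin [[0.68898638 0.21118281 0.165     ]] ring [[0.60090059 0.27723542 0.013     ]]
screwdr [[0.37653463 0.12796939 0.013     ]
 [0.38000446 0.03799327 0.013     ]
 [0.36901963 0.22408395 0.013     ]] spanner [[ 0.5385381  -0.12062273  0.006     ]
 [ 0.39026974 -0.10343263  0.006     ]]
```

```bash
sed -i 's/s\[\[0,1,3\]\],pg\[\[1\]\],pg\[\[0\]\]/s[[0,1,3]],pg[[0]],pg[[1]]/' fit.py; python3 fit.py; python3 -c "
from h import *
for i in range(8):
    o=bot.get_obs();print(o['q'].round(3),o['contact_force'].round(2),o['torque'].round(3)) if i<1 else 0"
```

```text
[ 0.5903  0.0769 -0.1579  0.6057  0.0881 -1.1446  0.1447  0.2198  0.0888
  0.0162  0.0314] 10.857048267468384
[-0.4 -0.  -1.   0.1 -0.5 -0.2 -0.4 -0.6 -0.7  0.7 -0.   0.9 -0.8 -0.2
 -2.3 -0.7  0.1  0.2 -0.3  0.5 -0.5  0.5 -0.7  0.3 -0.2  1.1 -1.   1.4
 -0.5  0.6  0.4 -0.4 -1.8  0.5  1.1 -0.5  0.6]
pegtops [[0.56001464 0.14003747 0.11609022]
 [0.62064123 0.01384549 0.11609022]] ball [[0.46876892 0.02574762 0.14475698]] wings [[0.60765271 0.10315324 0.14470093]
 [0.57300316 0.05072972 0.14470093]]
glue [[0.43081709 0.34052453 0.09      ]] resin [[0.68898638 0.21118281 0.165     ]] ring [[0.60090059 0.27723542 0.013     ]]
screwdr [[0.37653463 0.12796939 0.013     ]
 [0.38000446 0.03799327 0.013     ]
 [0.36901963 0.22408395 0.013     ]] spanner [[ 0.5385381  -0.12062273  0.006     ]
 [ 0.39026974 -0.10343263  0.006     ]]
[ 0.998  0.478  0.022  1.556 -0.012  1.109 -0.083] [ 0.1   0.4  -0.37] [0.037 0.011 0.005]
```

```bash
cat > nxt.py <<'E'
# usage: nxt.py x y z yaw_of_tool_y ; chain targets separated by ','
import sys
from h import *
o=bot.get_obs(); p=np.array(o['eef_pos']);q=o['tool_rot'];r=R.from_quat([q[1],q[2],q[3],q[0]])
print('t',o['t'],'p',p.round(4),'ytool',np.round(np.arctan2(*r.as_matrix()[1::-1,1]),3),'q',np.round(o['q'],2),'F',o['contact_force'].round(1),'M',o['torque'].round(3),'w',round(o['gripper_width'],3))
for a in ' '.join(sys.argv[1:]).split(','):
    if not a.strip(): continue
    x,y,z,ya=map(float,a.split())
    yy=np.array([np.cos(ya),np.sin(ya),0]);zz=np.array([0,0,-1.]);r2=R.from_matrix(np.c_[np.cross(yy,zz),yy,zz])
    print('off',r.inv().apply(np.array([x,y,z])-p).round(4).tolist(),'ang',((r.inv()*r2).as_rotvec()/(np.pi/4)).round(3).tolist())
    p=np.array([x,y,z]);r=r2
E
python3 nxt.py .408 -.397 .30 -.6, .514 -.19 .28 -.1, .6206 .0138 .26 .448, .6206 .0138 .170 .448
```

```text
t 0.1 p [ 0.3024 -0.603   0.303 ] ytool -1.106 q [ 1.    0.48  0.02  1.56 -0.01  1.11 -0.08] F [ 0.1  0.4 -0.4] M [0.037 0.011 0.005] w 1.002
off [0.1868, -0.1368, 0.0032] ang [-0.002, -0.0, -0.644]
off [0.2307, -0.0294, 0.02] ang [0.0, 0.0, -0.637]
off [0.2134, 0.0857, 0.02] ang [0.0, 0.0, -0.698]
off [0.0, 0.0, 0.09] ang [0.0, 0.0, 0.0]
```

Emit:
drive_tool --deltas '[{"gripper":100,"offset":[0.0374,-0.0274,0.001],"angular":[0,0,-0.129]},{"gripper":100,"offset":[0.0747,-0.0547,0.001],"angular":[0,0,-0.258]},{"gripper":100,"offset":[0.112,-0.082,0.002],"angular":[0,0,-0.386]},{"gripper":100,"offset":[0.1494,-0.1094,0.003],"angular":[-0.001,0,-0.515]},{"gripper":100,"offset":[0.1868,-0.1368,0.003],"angular":[-0.002,0,-0.644]}]' --grip_force 30

```text
t: 0.6
eef_pos: [0.4086, -0.3954, 0.3005]
tool_rot: [0.0, 0.884, 0.468, 0.0]
contact_force: [-0.4, 0.8, -0.2]
gripper_width: 0.604
grasp_force: 0.0
```

Emit:
drive_tool --deltas '[{"gripper":100,"offset":[0.046,-0.006,0.004],"angular":[0,0,-0.127]},{"gripper":100,"offset":[0.092,-0.012,0.008],"angular":[0,0,-0.254]},{"gripper":100,"offset":[0.138,-0.018,0.012],"angular":[0,0,-0.382]},{"gripper":100,"offset":[0.1846,-0.0235,0.016],"angular":[0,0,-0.51]},{"gripper":100,"offset":[0.2307,-0.0294,0.02],"angular":[0,0,-0.637]}]'

```text
t: 1.1
eef_pos: [0.5147, -0.1887, 0.2805]
tool_rot: [0.001, 0.74, 0.672, -0.0]
contact_force: [1.7, -0.3, -0.4]
gripper_width: 0.609
grasp_force: 0.0
```

Emit:
drive_tool --deltas '[{"gripper":100,"offset":[0.0427,0.0171,0.004],"angular":[0,0,-0.14]},{"gripper":100,"offset":[0.0854,0.0343,0.008],"angular":[0,0,-0.28]},{"gripper":100,"offset":[0.128,0.0514,0.012],"angular":[0,0,-0.42]},{"gripper":100,"offset":[0.1707,0.0686,0.016],"angular":[0,0,-0.56]},{"gripper":100,"offset":[0.2134,0.0857,0.02],"angular":[0,0,-0.698]}]'

```text
t: 1.6
eef_pos: [0.6213, 0.0148, 0.2602]
tool_rot: [0.001, 0.531, 0.848, -0.0]
contact_force: [1.3, -0.1, 0.5]
gripper_width: 0.608
grasp_force: 0.0
```

```bash
python3 nxt.py .6206 .0138 .22 .448,.6206 .0138 .166 .448; python3 -c "
from h import *
m=optics.camera_model('wrist');cv2.imwrite('pics/w1.png',optics.read_camera('wrist'))
print(proj(m,[[.6206,.0138,.116],[.56,.14,.116],[.5903,.0769,.145]]).round())"
```

```text
t 1.6 p [0.6213 0.0148 0.2602] ytool 0.452 q [ 0.25  0.48 -0.51  1.71  0.27  1.02  0.1 ] F [ 1.3 -0.1  0.5] M [-0.012 -0.028 -0.023] w 0.608
off [-0.0006, -0.0011, 0.0402] ang [-0.0, 0.002, 0.006]
off [0.0, 0.0, 0.054] ang [0.0, 0.0, 0.0]
[[324. 247.]
 [326.   1.]
 [325. 134.]]
```

View pics/w1.png

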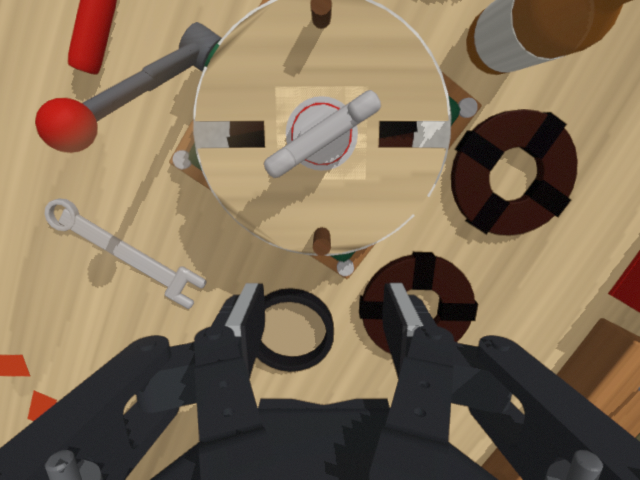

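Emit:
drive_tool --deltas '[{"gripper":100,"offset":[-0.0006,-0.001,0.03],"angular":[0,0,0]},{"gripper":100,"offset":[-0.0006,-0.001,0.06],"angular":[0,0,0]},{"gripper":100,"offset":[-0.0006,-0.001,0.08],"angular":[0,0,0]},{"gripper":100,"offset":[-0.0006,-0.001,0.093],"angular":[0,0,0]},{"gripper":100,"offset":[-0.0006,-0.001,0.093],"angular":[0,0,0]}]'

```text
t: 2.15
eef_pos: [0.6192, 0.0119, 0.1657]
tool_rot: [-0.001, 0.532, 0.847, -0.001]
contact_force: [0.6, 0.1, -0.3]
gripper_width: 0.605
grasp_force: 0.0
```

Emit:
drive_tool --deltas '[{"gripper":255,"offset":[0,0,0],"angular":[0,0,0]},{"gripper":255,"offset":[0,0,0],"angular":[0,0,0]},{"gripper":255,"offset":[0,0,0],"angular":[0,0,0]},{"gripper":255,"offset":[0,0,0],"angular":[0,0,0]},{"gripper":255,"offset":[0,0,0],"angular":[0,0,0]}]' --grip_force 30

```text
t: 2.65
eef_pos: [0.621, 0.0123, 0.1689]
tool_rot: [0.002, 0.532, 0.847, 0.0]
contact_force: [-1.4, -0.2, 6.2]
gripper_width: 0.12
grasp_force: 29.4
```

Run:
```python
import subprocess,numpy as np
a=[];s=''
for d in np.linspace(0,-.606,9):
    th=-1.123+d; s+=f'{.5903+.07*np.cos(th)} {.0769+.07*np.sin(th)} .167 {.448+d},'
print(subprocess.run(['python3','nxt.py',s],capture_output=True,text=True).stdout)
```

```text
t 2.65 p [0.621  0.0123 0.1689] ytool 0.448 q [ 0.22  0.58 -0.47  1.78  0.34  0.86  0.05] F [-1.4 -0.2  6.2] M [-0.02   0.308  0.037] w 0.12
off [0.0016, 0.0003, 0.0019] ang [0.003, 0.003, 0.0]
off [0.0002, -0.0053, 0.0] ang [0.0, 0.0, 0.096]
off [0.0002, -0.0053, 0.0] ang [0.0, 0.0, 0.096]
off [0.0002, -0.0053, 0.0] ang [0.0, 0.0, 0.096]
off [0.0002, -0.0053, 0.0] ang [0.0, 0.0, 0.096]
off [0.0002, -0.0053, 0.0] ang [0.0, 0.0, 0.096]
off [0.0002, -0.0053, 0.0] ang [0.0, 0.0, 0.096]
off [0.0002, -0.0053, 0.0] ang [0.0, 0.0, 0.096]
off [0.0002, -0.0053, 0.0] ang [0.0, 0.0, 0.096]
```

Emit:
drive_tool --deltas '[{"gripper":255,"offset":[0.0001,-0.0042,-0.004],"angular":[0,0,0.077]},{"gripper":255,"offset":[0.0005,-0.0085,-0.004],"angular":[0,0,0.154]},{"gripper":255,"offset":[0.0012,-0.0127,-0.004],"angular":[0,0,0.231]},{"gripper":255,"offset":[0.0021,-0.0168,-0.004],"angular":[0,0,0.309]},{"gripper":255,"offset":[0.0032,-0.0209,-0.004],"angular":[0,0,0.386]}]'

```text
t: 3.15
eef_pos: [0.5995, 0.0057, 0.1695]
tool_rot: [0.0, 0.655, 0.756, -0.0]
contact_force: [5.5, 0.8, -17.9]
gripper_width: 0.123
grasp_force: 30.5
```

Emit:
drive_tool --deltas '[{"gripper":255,"offset":[0.0001,-0.0042,0],"angular":[0,0,0.077]},{"gripper":255,"offset":[0.0005,-0.0085,0],"angular":[0,0,0.154]},{"gripper":255,"offset":[0.0012,-0.0127,0],"angular":[0,0,0.231]},{"gripper":255,"offset":[0.0021,-0.0168,0],"angular":[0,0,0.309]},{"gripper":255,"offset":[0.0032,-0.0209,0],"angular":[0,0,0.386]}]'

```text
t: 3.65
eef_pos: [0.5782, 0.0059, 0.1695]
tool_rot: [0.0, 0.762, 0.648, -0.0]
contact_force: [6.2, 1.3, -17.2]
gripper_width: 0.123
grasp_force: 30.4
```

```bash
python3 nxt.py .5793 .0079 .171 -.158; python3 -c "
from h import *
a=optics.read_camera('top');cv2.imwrite('pics/top1.png',cv2.resize(a[180:315,225:385],None,fx=4.4,fy=4.4,interpolation=cv2.INTER_CUBIC))"
```

```text
t 3.65 p [0.5782 0.0059 0.1695] ytool -0.161 q [ 0.14  0.5  -0.33  1.89  0.23  0.79 -0.48] F [  6.2   1.3 -17.2] M [ 0.055 -1.162 -0.036] w 0.123
off [0.0021, 0.0008, -0.0016] ang [-0.001, 0.001, -0.003]
```

View pics/top1.png

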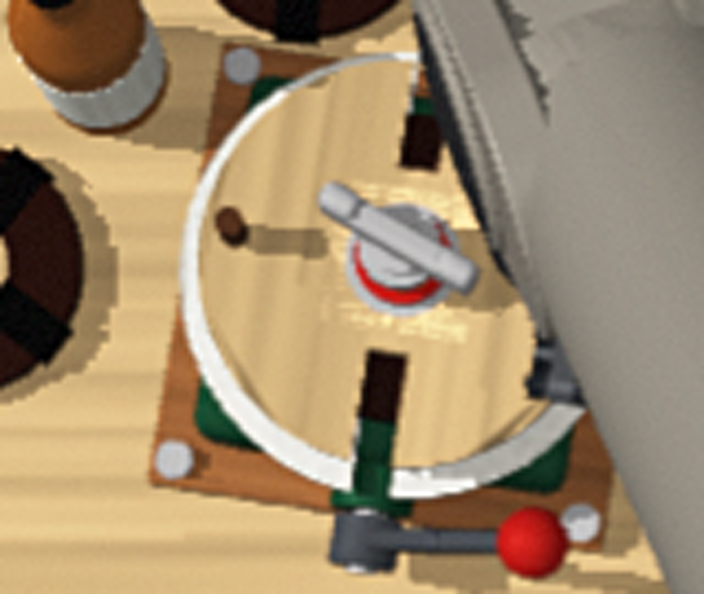

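Emit:
drive_tool --deltas '[{"gripper":100,"offset":[0,0,0],"angular":[0,0,0]},{"gripper":100,"offset":[0,0,0],"angular":[0,0,0]},{"gripper":100,"offset":[0,0,0],"angular":[0,0,0]},{"gripper":100,"offset":[0,0,-0.04],"angular":[0,0,0]},{"gripper":100,"offset":[0,0,-0.08],"angular":[0,0,0]}]'

```text
t: 4.2
eef_pos: [0.5784, 0.0064, 0.2522]
tool_rot: [0.0, 0.76, 0.649, -0.001]
contact_force: [1.1, 0.7, 0.1]
gripper_width: 0.608
grasp_force: 0.0
```

```bash
python3 nxt.py .5793 .0079 .25 .5,.5903 .0769 .25 1.1, .5903 .0769 .25 1.7,.5903 .0769 .23 2.3,.5903 .0769 .2 2.558;python3 -c "
from h import *
m=optics.camera_model('wrist');cv2.imwrite('pics/w2.png',optics.read_camera('wrist'))
T=optics.camera_model('top');a=optics.read_camera('top');cv2.imwrite('pics/top2.png',a)"
```

```text
t 4.2 p [0.5784 0.0064 0.2522] ytool -0.157 q [ 0.17  0.4  -0.36  1.82  0.17  0.95 -0.43] F [1.1 0.7 0.1] M [-0.023 -0.063  0.01 ] w 0.608
off [0.0017, 0.0006, 0.0022] ang [-0.002, 0.001, -0.837]
off [0.0553, 0.0427, 0.0] ang [0.0, 0.0, -0.764]
off [0.0, 0.0, 0.0] ang [0.0, 0.0, -0.764]
off [0.0, 0.0, 0.02] ang [0.0, 0.0, -0.764]
off [0.0, 0.0, 0.03] ang [0.0, 0.0, -0.328]
```

Emit:
drive_tool --deltas '[{"gripper":100,"offset":[0.002,0.0006,0.002],"angular":[0,0,-0.167]},{"gripper":100,"offset":[0.002,0.0006,0.002],"angular":[0,0,-0.334]},{"gripper":100,"offset":[0.002,0.0006,0.002],"angular":[0,0,-0.5]},{"gripper":100,"offset":[0.002,0.0006,0.002],"angular":[0,0,-0.67]},{"gripper":100,"offset":[0.002,0.0006,0.002],"angular":[0,0,-0.837]}]'

```text
t: 4.8
eef_pos: [0.5799, 0.0082, 0.2498]
tool_rot: [0.001, 0.508, 0.861, -0.0]
contact_force: [-0.2, 0.1, -1.2]
gripper_width: 0.611
grasp_force: 0.0
```

Emit:
drive_tool --deltas '[{"gripper":100,"offset":[0.011,0.0085,0],"angular":[0,0,-0.153]},{"gripper":100,"offset":[0.022,0.017,0],"angular":[0,0,-0.306]},{"gripper":100,"offset":[0.033,0.0256,0],"angular":[0,0,-0.459]},{"gripper":100,"offset":[0.044,0.034,0],"angular":[0,0,-0.611]},{"gripper":100,"offset":[0.0553,0.0427,0],"angular":[0,0,-0.764]}]'

```text
t: 5.3
eef_pos: [0.591, 0.0776, 0.2497]
tool_rot: [0.001, 0.231, 0.973, -0.0]
contact_force: [0.2, 0.5, 0.2]
gripper_width: 0.606
grasp_force: 0.0
```

Emit:
drive_tool --deltas '[{"gripper":100,"offset":[0,0,0],"angular":[0,0,-0.153]},{"gripper":100,"offset":[0,0,0],"angular":[0,0,-0.306]},{"gripper":100,"offset":[0,0,0],"angular":[0,0,-0.459]},{"gripper":100,"offset":[0,0,0],"angular":[0,0,-0.611]},{"gripper":100,"offset":[0,0,0],"angular":[0,0,-0.764]}]'

```text
t: 5.8
eef_pos: [0.5909, 0.0771, 0.2497]
tool_rot: [0.001, -0.067, 0.998, -0.001]
contact_force: [0.2, 0.3, -0.4]
gripper_width: 0.607
grasp_force: 0.0
```

Emit:
drive_tool --deltas '[{"gripper":100,"offset":[0,0,0],"angular":[0,0,-0.153]},{"gripper":100,"offset":[0,0,0],"angular":[0,0,-0.306]},{"gripper":100,"offset":[0,0,0],"angular":[0,0,-0.459]},{"gripper":100,"offset":[0,0,0],"angular":[0,0,-0.611]},{"gripper":100,"offset":[0,0,0],"angular":[0,0,-0.764]}]'

```text
t: 6.3
eef_pos: [0.591, 0.077, 0.2497]
tool_rot: [0.001, -0.359, 0.933, -0.001]
contact_force: [-1.0, 0.3, -0.7]
gripper_width: 0.607
grasp_force: 0.0
```

```bash
python3 nxt.py .5903 .0769 .22 2.558,.5903 .0769 .199 2.558;python3 -c "
from h import *
m=optics.camera_model('wrist');a=optics.read_camera('wrist');print(bot.get_obs()['torque'],proj(m,[[.5903,.0769,.145],[.5903,.0769,.088],[.6077,.1032,.145],[.573,.0507,.145]]).round())
cv2.imwrite('pics/w3.png',a)"
```

```text
t 6.3 p [0.591  0.077  0.2497] ytool 2.305 q [ 0.43  0.56 -0.91  1.76  0.5   1.07  1.65] F [-1.   0.3 -0.7] M [-0.001 -0.01  -0.011] w 0.607
off [0.0006, 0.0004, 0.0297] ang [-0.003, 0.0, -0.323]
off [0.0, 0.0, 0.021] ang [0.0, 0.0, 0.0]
[-0.01102439  0.03167416 -0.01878156] [[325. 273.]
 [325. 240.]
 [339. 323.]
 [310. 217.]]
```

View pics/w3.png

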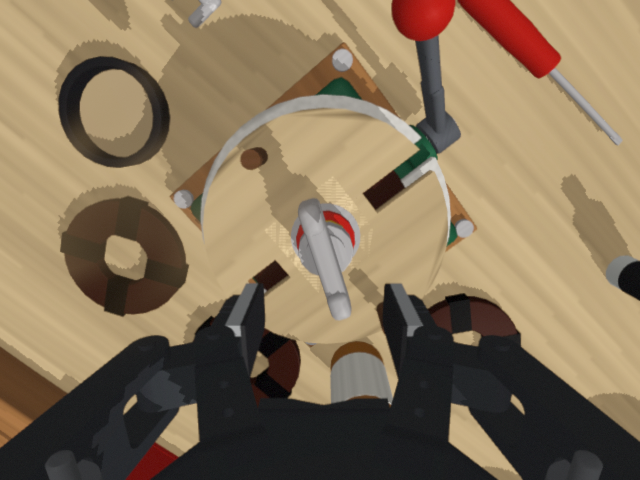

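```bash
python3 -c "
from h import *
m=optics.camera_model('wrist')
c,s=np.cos(-.158),np.sin(-.158)
P=np.array([[-.038,0,.088],[.038,0,.088],[0,-.07,.116],[0,-.07,.088],[-.0888,-.0888,.016],[.0888,-.0888,.016],[-.0888,.0888,.016]])
W=np.c_[P[:,0]*c-P[:,1]*s+.5903,P[:,0]*s+P[:,1]*c+.0769,P[:,2]]
print(proj(m,W).round())
print(m['cam_to_world'][:3,3])
"
```

```text
[[369. 207.]
 [283. 273.]
 [249. 164.]
 [258. 160.]
 [343.  64.]
 [183. 201.]
 [463. 231.]]
[0.53626598 0.02692389 0.31994694]
```

Emit:
drive_tool --deltas '[{"gripper":100,"offset":[0.0006,0.0004,0.008],"angular":[0,0,-0.11]},{"gripper":100,"offset":[0.0006,0.0004,0.016],"angular":[0,0,-0.22]},{"gripper":100,"offset":[0.0006,0.0004,0.025],"angular":[0,0,-0.323]},{"gripper":100,"offset":[0.0006,0.0004,0.04],"angular":[0,0,-0.323]},{"gripper":100,"offset":[0.0006,0.0004,0.053],"angular":[0,0,-0.323]}]'

```text
t: 6.85
eef_pos: [0.5901, 0.0768, 0.1954]
tool_rot: [0.0, -0.47, 0.883, -0.001]
contact_force: [1.1, 0.5, -0.5]
gripper_width: 0.605
grasp_force: 0.0
```

Emit:
drive_tool --deltas '[{"gripper":255,"offset":[0,0,0],"angular":[0,0,0]},{"gripper":255,"offset":[0,0,0],"angular":[0,0,0]},{"gripper":255,"offset":[0,0,0],"angular":[0,0,0]},{"gripper":255,"offset":[0,0,0],"angular":[0,0,0]},{"gripper":255,"offset":[0,0,0],"angular":[0,0,0]}]' --grip_force 20

```text
t: 7.35
eef_pos: [0.5902, 0.0776, 0.197]
tool_rot: [0.001, -0.472, 0.882, -0.001]
contact_force: [-0.7, 2.8, -0.3]
gripper_width: 0.135
grasp_force: 25.0
```

```bash
python3 nxt.py; python3 -c "
from h import *
A=[]
for i in range(5):
    a=optics.read_camera('scene');A.append(bot.get_obs()['torque'])
print(np.round(A,3));cv2.imwrite('pics/s3.png',cv2.resize(a[170:335,235:455],None,fx=3.6,fy=3.6,interpolation=cv2.INTER_CUBIC))"
```

```text
t 7.35 p [0.5902 0.0776 0.197 ] ytool 2.553 q [ 0.43  0.64 -0.92  1.8   0.6   1.    1.82] F [-0.7  2.8 -0.3] M [ 0.396  0.12  -0.023] w 0.135
[[ 0.428  0.166 -0.052]
 [ 0.479  0.204 -0.04 ]
 [ 0.498  0.217 -0.009]
 [ 0.563  0.309 -0.015]
 [ 0.599  0.326 -0.08 ]]
```

View pics/s3.png

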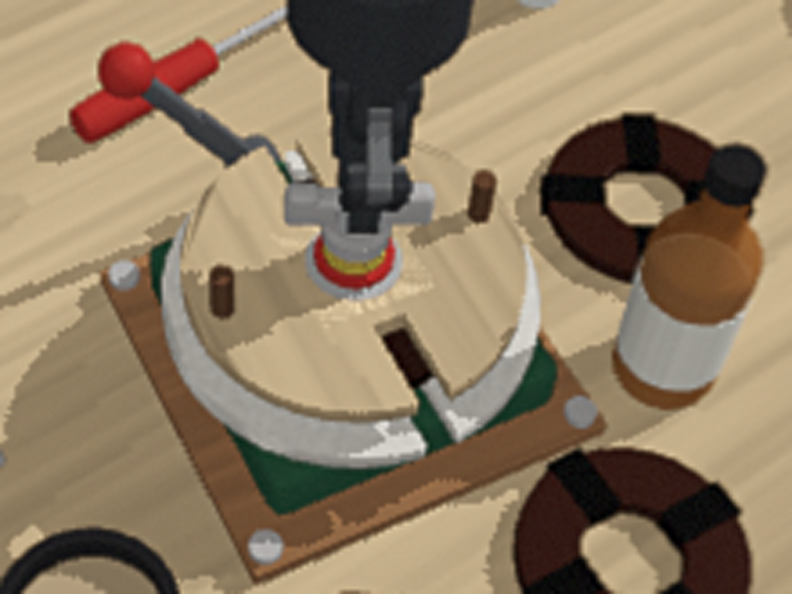

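```bash
cat > rd.py <<'E'
import sys
from h import *
A=[bot.get_obs()['torque']];I=[]
for i in range(4): I.append(optics.read_camera('scene').astype(float));A.append(bot.get_obs()['torque'])
o=bot.get_obs();q=o['tool_rot'];r=R.from_quat([q[1],q[2],q[3],q[0]]).as_matrix()
np.save(f'pics/s_{sys.argv[1]}.npy',np.mean(I,0))
print('t',round(o['t'],2),'Mz',np.round(np.array(A)[:,2],3),'mean',np.mean(A,0).round(3),'F',o['contact_force'].round(1),'p',o['eef_pos'].round(4),'y',round(np.arctan2(r[1,1],r[0,1]),3),'q7',round(o['q'][6],2))
E
python3 rd.py 0
```

```text
t 7.8 Mz [-0.08  -0.078 -0.013 -0.027  0.004] mean [ 0.608  0.315 -0.039] F [-1.7  3.5  3.4] p [0.5902 0.0775 0.1969] y 2.553 q7 1.82
```

Emit:
drive_tool --deltas '[{"gripper":255,"offset":[0,0,0.0001],"angular":[0,0,0.178]},{"gripper":255,"offset":[0,0,0.0003],"angular":[0,0,0.357]},{"gripper":255,"offset":[0,0,0.0004],"angular":[0,0,0.535]},{"gripper":255,"offset":[0,0,0.0006],"angular":[0,0,0.713]},{"gripper":255,"offset":[0,0,0.0007],"angular":[0,0,0.891]}]'

```text
t: 8.3
eef_pos: [0.5905, 0.077, 0.1962]
tool_rot: [0.001, -0.138, 0.99, -0.001]
contact_force: [-0.4, 1.9, 1.5]
gripper_width: 0.132
grasp_force: 25.3
```

```bash
python3 rd.py 1
```

```text
t 8.5 Mz [ 0.051 -0.051 -0.065 -0.035 -0.042] mean [ 0.404  0.103 -0.028] F [-0.5  1.6  3.4] p [0.5905 0.0771 0.1962] y 1.857 q7 1.21
```

Emit:
drive_tool --deltas '[{"gripper":255,"offset":[0,0,0.0001],"angular":[0,0,0.178]},{"gripper":255,"offset":[0,0,0.0003],"angular":[0,0,0.357]},{"gripper":255,"offset":[0,0,0.0004],"angular":[0,0,0.535]},{"gripper":255,"offset":[0,0,0.0006],"angular":[0,0,0.713]},{"gripper":255,"offset":[0,0,0.0007],"angular":[0,0,0.891]}]'

```text
t: 9.0
eef_pos: [0.5904, 0.0765, 0.1954]
tool_rot: [0.001, 0.208, 0.978, -0.001]
contact_force: [-0.4, -0.7, 4.1]
gripper_width: 0.129
grasp_force: 25.6
```

```bash
python3 rd.py 2
```

```text
t 9.2 Mz [ 0.026 -0.065 -0.032 -0.053 -0.051] mean [-0.049  0.201 -0.035] F [-0.4 -0.7  5.8] p [0.5904 0.0766 0.1954] y 1.159 q7 0.6
```

Emit:
drive_tool --deltas '[{"gripper":255,"offset":[0,0,0.0001],"angular":[0,0,0.178]},{"gripper":255,"offset":[0,0,0.0003],"angular":[0,0,0.357]},{"gripper":255,"offset":[0,0,0.0004],"angular":[0,0,0.535]},{"gripper":255,"offset":[0,0,0.0006],"angular":[0,0,0.713]},{"gripper":255,"offset":[0,0,0.0007],"angular":[0,0,0.891]}]'

```text
t: 9.7
eef_pos: [0.5901, 0.0761, 0.1947]
tool_rot: [0.001, 0.53, 0.848, -0.001]
contact_force: [-2.7, -1.0, 7.0]
gripper_width: 0.131
grasp_force: 25.9
```

```bash
python3 rd.py 3
cat > col.py <<'E'
import numpy as np,glob,cv2
# scene crop around collar: (355,260)/3.6+(235,170)=(333.6,242)
for i in range(20):
    try:a=np.load(f'pics/s_{i}.npy')
    except: break
    c=a[232:256,326:343]; b,g,r=c[...,0],c[...,1],c[...,2]
    red=np.clip((r-g-40)/100,0,1); yel=np.clip((np.minimum(r,g)-b-60)/60,0,1)
    rows=np.arange(232,256)
    mid=c[:,6:10].mean(1)
    print(i,'red',red.sum().round(1),'rowc',((red.sum(1)*rows).sum()/red.sum()).round(3),'yel',yel.sum().round(1),((yel.sum(1)*rows).sum()/yel.sum()).round(3))
    if i in(0,):print(mid.round().astype(int).tolist())
E
python3 col.py
```

```text
t 9.9 Mz [ 0.067 -0.078 -0.06  -0.045  0.002] mean [-0.266  0.546 -0.023] F [-3.  -1.3  7.3] p [0.5901 0.0762 0.1947] y 0.459 q7 -0.01
0 red 45.9 rowc 245.905 yel 8.8 243.298
[[36, 34, 32], [33, 31, 29], [40, 39, 39], [107, 108, 110], [117, 119, 121], [123, 125, 127], [125, 127, 129], [123, 126, 127], [116, 117, 119], [117, 117, 118], [104, 121, 127], [53, 115, 134], [45, 123, 141], [52, 133, 149], [31, 60, 122], [29, 29, 130], [27, 29, 138], [32, 34, 122], [94, 95, 123], [130, 131, 130], [162, 162, 162], [149, 170, 184], [157, 197, 218], [160, 199, 221]]
1 red 51.0 rowc 246.217 yel 9.1 243.555
2 red 39.8 rowc 247.068 yel 4.8 243.796
3 red 53.0 rowc 246.704 yel 7.1 243.835
```

```bash
cat > ed.py <<'E'
import numpy as np
from scipy.interpolate import CubicSpline
for i in range(20):
    try:a=np.load(f'pics/s_{i}.npy')
    except: break
    c=a[230:262,330:338]; out=[]
    sat=(c.max(2)-c.min(2))/c.max(2).clip(1); rg=(c[...,1])/(c[...,2]+1)
    x=np.arange(230,262)
    def cross(v,l,up,lo,hi):
        for k in range(lo-230,hi-230):
            if (v[k]-l)*(v[k+1]-l)<=0 and (v[k+1]>v[k])==up: return round(x[k]+(l-v[k])/(v[k+1]-v[k]),2)
        return np.nan
    E=[[cross(sat[:,j],.35,True,236,250),cross(rg[:,j],.6,False,238,252),cross(rg[:,j],.6,True,244,256)] for j in range(8)]
    print(i,np.nanmean(E,0).round(3),np.nanstd(E,0).round(2))
    print(c[10:26,4].round().astype(int).tolist())
E
python3 ed.py
```

```text
0 [242.261 245.519 249.509] [0.25 0.28 0.22]
[[116, 117, 119], [117, 116, 118], [104, 120, 128], [53, 118, 138], [45, 125, 144], [55, 137, 151], [32, 62, 124], [28, 30, 129], [26, 28, 135], [27, 28, 121], [78, 80, 118], [127, 128, 127], [168, 168, 168], [148, 169, 182], [170, 212, 234], [173, 214, 235]]
1 [242.446 245.549 249.78 ] [0.23 0.21 0.32]
[[117, 118, 120], [120, 119, 119], [119, 115, 116], [60, 106, 122], [46, 124, 143], [57, 138, 150], [32, 60, 128], [43, 44, 178], [40, 42, 172], [24, 26, 126], [57, 58, 117], [129, 130, 128], [172, 173, 171], [149, 169, 182], [169, 211, 233], [173, 214, 236]]
2 [244.032 246.026 250.106] [1.78 0.37 0.28]
[[94, 95, 96], [94, 94, 96], [98, 100, 102], [72, 111, 124], [66, 124, 138], [53, 113, 126], [31, 61, 116], [40, 45, 179], [43, 47, 185], [22, 25, 130], [40, 42, 118], [131, 131, 128], [174, 174, 172], [149, 170, 182], [170, 212, 235], [174, 215, 236]]
3 [242.885 245.769 250.269] [0.21 0.28 0.24]
[[125, 127, 129], [118, 118, 120], [117, 116, 117], [86, 124, 136], [54, 130, 150], [45, 117, 130], [36, 76, 127], [44, 48, 178], [45, 48, 185], [28, 32, 145], [41, 42, 118], [131, 131, 128], [172, 172, 169], [150, 171, 184], [172, 213, 235], [174, 215, 236]]
```

```bash
cat > gs.py <<'E'
import numpy as np
for i in range(20):
    try:a=np.load(f'pics/s_{i}.npy')
    except: break
    print(i,a[248:253,322:346,1].sum(0).round().astype(int).tolist(), a[248:253,324:344,1].sum().round())
E
python3 gs.py
```

```text
0 [637, 642, 642, 644, 622, 574, 520, 466, 459, 434, 473, 400, 433, 496, 630, 564, 661, 778, 819, 892, 862, 856, 927, 955] 12225.0
1 [638, 643, 644, 638, 592, 585, 478, 445, 431, 418, 459, 436, 429, 458, 532, 631, 621, 694, 822, 897, 863, 857, 929, 957] 11929.0
2 [644, 649, 648, 624, 581, 479, 478, 464, 381, 384, 444, 438, 419, 428, 528, 551, 630, 692, 781, 874, 868, 864, 935, 963] 11555.0
3 [645, 651, 649, 626, 539, 468, 429, 434, 382, 370, 398, 355, 426, 436, 506, 526, 549, 652, 700, 848, 870, 867, 934, 964] 11030.0
```

Emit:
drive_tool --deltas '[{"gripper":255,"offset":[0,0,0.0001],"angular":[0,0,0.127]},{"gripper":255,"offset":[0,0,0.0002],"angular":[0,0,0.255]},{"gripper":255,"offset":[0,0,0.0003],"angular":[0,0,0.382]},{"gripper":255,"offset":[0,0,0.0004],"angular":[0,0,0.509]},{"gripper":255,"offset":[0,0,0.0005],"angular":[0,0,0.637]}]'

```text
t: 10.4
eef_pos: [0.5897, 0.0761, 0.1941]
tool_rot: [0.001, 0.723, 0.691, -0.001]
contact_force: [-3.4, -0.6, 8.8]
gripper_width: 0.134
grasp_force: 26.2
```

```bash
python3 rd.py 4
```

```text
t 10.6 Mz [ 0.053 -0.034 -0.054 -0.044 -0.05 ] mean [-0.301  0.857 -0.026] F [-3.2 -0.5  9.1] p [0.5898 0.0761 0.1942] y -0.042 q7 -0.45
```

Emit:
drive_tool --deltas '[{"gripper":255,"offset":[0,0,0.0001],"angular":[0,0,0.127]},{"gripper":255,"offset":[0,0,0.0002],"angular":[0,0,0.255]},{"gripper":255,"offset":[0,0,0.0003],"angular":[0,0,0.382]},{"gripper":255,"offset":[0,0,0.0004],"angular":[0,0,0.509]},{"gripper":255,"offset":[0,0,0.0005],"angular":[0,0,0.637]}]'

```text
t: 11.1
eef_pos: [0.5894, 0.0763, 0.1938]
tool_rot: [0.001, 0.871, 0.49, -0.001]
contact_force: [-5.8, -0.9, 10.9]
gripper_width: 0.132
grasp_force: 26.5
```

```bash
python3 rd.py 5; python3 gs.py; python3 ed.py | grep -v '\[\['
```

```text
t 11.3 Mz [ 0.079 -0.041 -0.103 -0.122 -0.116] mean [-0.155  1.211 -0.061] F [-4.1 -0.7 10.8] p [0.5894 0.0763 0.1938] y -0.542 q7 -0.89
0 [637, 642, 642, 644, 622, 574, 520, 466, 459, 434, 473, 400, 433, 496, 630, 564, 661, 778, 819, 892, 862, 856, 927, 955] 12225.0
1 [638, 643, 644, 638, 592, 585, 478, 445, 431, 418, 459, 436, 429, 458, 532, 631, 621, 694, 822, 897, 863, 857, 929, 957] 11929.0
2 [644, 649, 648, 624, 581, 479, 478, 464, 381, 384, 444, 438, 419, 428, 528, 551, 630, 692, 781, 874, 868, 864, 935, 963] 11555.0
3 [645, 651, 649, 626, 539, 468, 429, 434, 382, 370, 398, 355, 426, 436, 506, 526, 549, 652, 700, 848, 870, 867, 934, 964] 11030.0
4 [644, 647, 648, 604, 535, 468, 429, 409, 375, 336, 384, 406, 402, 413, 506, 525, 540, 636, 691, 844, 886, 894, 874, 892] 10931.0
5 [643, 648, 644, 601, 532, 467, 422, 377, 360, 368, 380, 381, 378, 416, 486, 513, 541, 634, 684, 838, 873, 872, 857, 868] 10769.0
0 [242.261 245.519 249.509] [0.25 0.28 0.22]
1 [242.446 245.549 249.78 ] [0.23 0.21 0.32]
2 [244.032 246.026 250.106] [1.78 0.37 0.28]
3 [242.885 245.769 250.269] [0.21 0.28 0.24]
4 [243.099 245.882 250.33 ] [0.27 0.21 0.28]
5 [243.34  245.938 250.326] [0.31 0.31 0.22]
```

Emit:
drive_tool --deltas '[{"gripper":100,"offset":[0,0,0],"angular":[0,0,0]},{"gripper":100,"offset":[0,0,0],"angular":[0,0,0]},{"gripper":100,"offset":[0,0,0],"angular":[0,0,0]},{"gripper":100,"offset":[0,0,-0.04],"angular":[0,0,0]},{"gripper":100,"offset":[0,0,-0.08],"angular":[0,0,0]}]'

```text
t: 11.8
eef_pos: [0.5892, 0.0768, 0.2728]
tool_rot: [0.0, 0.871, 0.491, -0.002]
contact_force: [1.2, 1.0, -0.3]
gripper_width: 0.609
grasp_force: 0.0
```

```bash
python3 nxt.py .4688 .0257 .275 -.158,.4688 .0257 .199 -.158
```

```text
t 11.8 p [0.5892 0.0768 0.2728] ytool -0.545 q [-0.07  0.39 -0.22  1.77  0.1   0.99 -0.87] F [ 1.2  1.  -0.3] M [ 0.036 -0.011  0.046] w 0.609
off [-0.1062, -0.0765, -0.0018] ang [-0.003, 0.004, -0.493]
off [0.0, 0.0, 0.076] ang [0.0, 0.0, 0.0]
```

Emit:
drive_tool --deltas '[{"gripper":100,"offset":[-0.02,-0.015,0],"angular":[0,0,-0.1]},{"gripper":100,"offset":[-0.045,-0.032,0],"angular":[0,0,-0.2]},{"gripper":100,"offset":[-0.07,-0.05,0],"angular":[0,0,-0.3]},{"gripper":100,"offset":[-0.095,-0.068,0],"angular":[0,0,-0.4]},{"gripper":100,"offset":[-0.106,-0.0765,0],"angular":[0,0,-0.493]}]'

```text
t: 12.3
eef_pos: [0.4671, 0.0249, 0.2729]
tool_rot: [0.001, 0.76, 0.65, -0.001]
contact_force: [0.2, -0.1, 0.3]
gripper_width: 0.611
grasp_force: 0.0
```

```bash
python3 nxt.py .4688 .0257 .199 -.158;python3 - <<'E'
from h import *
m=optics.camera_model('wrist');a=optics.read_camera('wrist')
print(proj(m,[[.4688,.0257,.1448]]).round())
b=a.astype(int);k=((b[...,2]-b[...,1]>70)&(b[...,2]>90)).astype('uint8')
n,l,s,c=cv2.connectedComponentsWithStats(k);print([(s[i].tolist(),c[i].round()) for i in range(1,n) if s[i][4]>400])
t=optics.read_camera('top');k2=((t[...,2].astype(int)-t[...,1]>90)).astype('uint8');n,l,s,c=cv2.connectedComponentsWithStats(k2);print([(s[i].tolist(),c[i].round(1)) for i in range(1,n) if s[i][4]>40])
s2=optics.read_camera('scene').astype(float);np.save('pics/s_6.npy',s2)
cv2.imwrite('pics/s6.png',cv2.resize(s2[170:335,235:455],None,fx=3.6,fy=3.6,interpolation=cv2.INTER_CUBIC))
E
python3 ed.py|grep -v '\[\['; python3 gs.py|tail -1
```

```text
t 12.3 p [0.4671 0.0249 0.2729] ytool -0.156 q [ 0.08  0.19 -0.3   2.05  0.07  0.91 -0.41] F [ 0.2 -0.1  0.3] M [-0.027  0.01   0.012] w 0.611
off [0.0012, 0.0016, 0.0738] ang [-0.001, 0.003, 0.002]
[[328. 251.]]
[([458, 104, 40, 58, 571], array([470., 130.])), ([192, 107, 50, 105, 2572], array([218., 159.])), ([303, 232, 45, 46, 1607], array([325., 254.]))]
[([437, 7, 15, 19, 155], array([443.4,  13.9])), ([236, 17, 87, 52, 2309], array([282.5,  47.8])), ([163, 321, 9, 9, 69], array([167.1, 324.9])), ([534, 326, 25, 14, 343], array([546. , 332.5])), ([512, 346, 31, 39, 542], array([527., 365.])), ([289, 350, 41, 14, 479], array([309. , 357.2]))]
0 [242.261 245.519 249.509] [0.25 0.28 0.22]
1 [242.446 245.549 249.78 ] [0.23 0.21 0.32]
2 [244.032 246.026 250.106] [1.78 0.37 0.28]
3 [242.885 245.769 250.269] [0.21 0.28 0.24]
4 [243.099 245.882 250.33 ] [0.27 0.21 0.28]
5 [243.34  245.938 250.326] [0.31 0.31 0.22]
6 [243.231 245.846 250.355] [0.22 0.27 0.19]
6 [623, 630, 625, 581, 516, 454, 413, 356, 350, 354, 369, 370, 366, 405, 474, 490, 535, 615, 678, 822, 847, 841, 908, 937] 10461.0[ WARN:0@2.974] global loadsave.cpp:1063 imwrite_ Unsupported depth image for selected encoder is fallbacked to CV_8U.
```

View pics/s6.png

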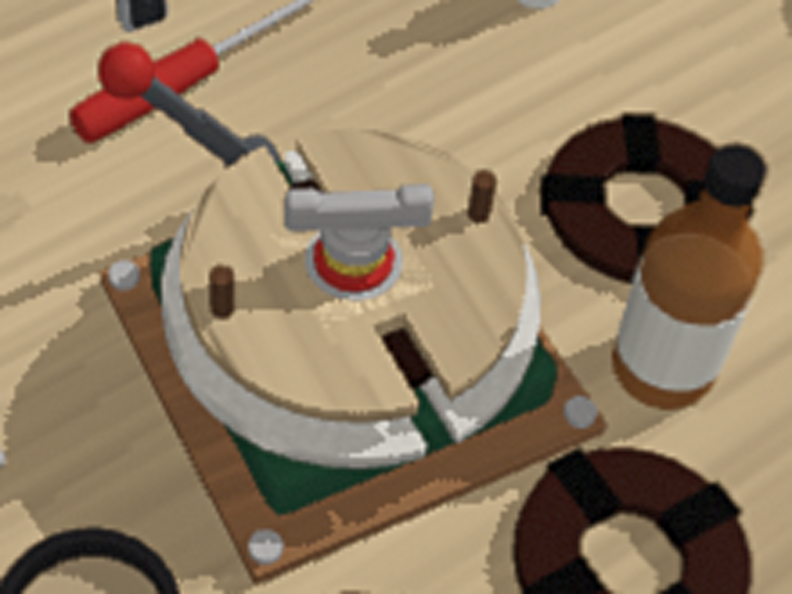

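Emit:
drive_tool --deltas '[{"gripper":100,"offset":[0.0012,0.0006,0.025],"angular":[0,0.003,0]},{"gripper":100,"offset":[0.0012,0.0006,0.05],"angular":[0,0.003,0]},{"gripper":100,"offset":[0.0012,0.0006,0.074],"angular":[0,0.003,0]},{"gripper":100,"offset":[0.0012,0.0006,0.074],"angular":[0,0.003,0]},{"gripper":255,"offset":[0.0012,0.0006,0.074],"angular":[0,0.003,0]}]'

```text
t: 12.95
eef_pos: [0.4713, 0.0279, 0.1995]
tool_rot: [-0.0, 0.761, 0.648, 0.001]
contact_force: [-0.5, -0.4, 0.1]
gripper_width: 0.452
grasp_force: 0.0
```

Emit:
drive_tool --deltas '[{"gripper":255,"offset":[0,0,0],"angular":[0,0,0]},{"gripper":255,"offset":[0,0,0],"angular":[0,0,0]},{"gripper":255,"offset":[0,0,0],"angular":[0,0,0]},{"gripper":255,"offset":[0,0,0],"angular":[0,0,0]}]' --grip_force 30

```text
t: 13.35
eef_pos: [0.4687, 0.0274, 0.1998]
tool_rot: [-0.001, 0.761, 0.648, -0.001]
contact_force: [-6.9, 0.8, 1.8]
gripper_width: 0.308
grasp_force: 29.4
```

```bash
python3 nxt.py; python3 -c "
import numpy as np
a=np.linspace(1.005,3.1616,21);X=-.13*np.cos(a);Z=-.13*np.sin(a)
for c in range(4):
    print([[round(X[5*c+i]-X[5*c],4),0,round(Z[5*c+i]-Z[5*c],4)] for i in range(1,6)])"
```

```text
t 13.35 p [0.4687 0.0274 0.1998] ytool -0.16 q [ 0.06  0.3  -0.29  2.11  0.12  0.75 -0.47] F [-6.9  0.8  1.8] M [0.083 1.646 0.03 ] w 0.308
[[np.float64(0.0122), 0, np.float64(-0.0069)], [np.float64(0.0251), 0, np.float64(-0.0124)], [np.float64(0.0385), 0, np.float64(-0.0165)], [np.float64(0.0523), 0, np.float64(-0.0191)], [np.float64(0.0662), 0, np.float64(-0.0202)]]
[[np.float64(0.014), 0, np.float64(0.0004)], [np.float64(0.0279), 0, np.float64(0.0023)], [np.float64(0.0415), 0, np.float64(0.0056)], [np.float64(0.0546), 0, np.float64(0.0105)], [np.float64(0.0672), 0, np.float64(0.0167)]]
[[np.float64(0.0118), 0, np.float64(0.0075)], [np.float64(0.0228), 0, np.float64(0.0163)], [np.float64(0.0327), 0, np.float64(0.0261)], [np.float64(0.0415), 0, np.float64(0.037)], [np.float64(0.0491), 0, np.float64(0.0488)]]
[[np.float64(0.0063), 0, np.float64(0.0125)], [np.float64(0.0112), 0, np.float64(0.0256)], [np.float64(0.0146), 0, np.float64(0.0392)], [np.float64(0.0166), 0, np.float64(0.0531)], [np.float64(0.0171), 0, np.float64(0.0671)]]
```

Emit:
drive_tool --deltas '[{"gripper":255,"offset":[0.0122,-0.0005,-0.0069],"angular":[0,0,0]},{"gripper":255,"offset":[0.0251,-0.001,-0.0124],"angular":[0,0,0]},{"gripper":255,"offset":[0.0385,-0.001,-0.0165],"angular":[0,0,0]},{"gripper":255,"offset":[0.0523,-0.001,-0.0191],"angular":[0,0,0]},{"gripper":255,"offset":[0.0662,-0.001,-0.0202],"angular":[0,0,0]}]'

```text
t: 13.85
eef_pos: [0.479, 0.0934, 0.2205]
tool_rot: [-0.0, 0.761, 0.648, -0.0]
contact_force: [-5.4, -2.9, -2.4]
gripper_width: 0.307
grasp_force: 29.6
```

Emit:
drive_tool --deltas '[{"gripper":255,"offset":[0.014,0,0.0004],"angular":[0,0,0]},{"gripper":255,"offset":[0.0279,0,0.0023],"angular":[0,0,0]},{"gripper":255,"offset":[0.0415,0,0.0056],"angular":[0,0,0]},{"gripper":255,"offset":[0.0546,0,0.0105],"angular":[0,0,0]},{"gripper":255,"offset":[0.0672,0,0.0167],"angular":[0,0,0]}]'

```text
t: 14.35
eef_pos: [0.4921, 0.1612, 0.2043]
tool_rot: [0.001, 0.761, 0.649, 0.003]
contact_force: [0.3, 1.3, 0.3]
gripper_width: -0.001
grasp_force: 0.0
```

```bash
python3 - <<'E'
import numpy as np,subprocess
for a in (2.083,2.6,3.1416):
    p=np.array([-.112,-.13*np.cos(a),.035+.13*np.sin(a)+.054]);c,s=np.cos(-.158),np.sin(-.158)
    print(a,(p[0]*c-p[1]*s+.5903).round(4),(p[0]*s+p[1]*c+.0769).round(4),p[2].round(4))
E
python3 nxt.py .5002 .2229 .089 -.158
```

```text
2.083 0.4897 0.1574 0.2023
2.6 0.4972 0.2045 0.156
3.1416 0.5001 0.2229 0.089
t 14.35 p [0.4921 0.1612 0.2043] ytool -0.159 q [-0.17  0.36 -0.33  2.01  0.16  0.79 -0.75] F [0.3 1.3 0.3] M [-0.026  0.009 -0.023] w -0.001
off [0.0618, -0.0024, 0.1155] ang [0.006, -0.005, -0.002]
```

```bash
cat > ball.py <<'E'
from h import *
from scipy.optimize import minimize_scalar
S={}
for n in('scene','top','wrist'):
    m=optics.camera_model(n);a=optics.read_camera(n).astype(int)
    k=((a[...,2]-a[...,1]>70)&(a[...,2]>90)).astype('uint8');N,l,s,c=cv2.connectedComponentsWithStats(k)
    L=[0,.3,.6,.8,.9,1.0,1.1,1.2,1.3,1.4,1.6,1.8,2,2.2,2.356]
    A=np.array(L)+np.pi/4;X=-.112+0*A;Y=-.13*np.cos(A);cs,sn=np.cos(-.158),np.sin(-.158)
    W=np.c_[X*cs-Y*sn+.5903,X*sn+Y*cs+.0769,.035+.13*np.sin(A)];p=proj(m,W)
    for i in range(1,N):
        if s[i][4]<60: continue
        d=np.hypot(*(p-c[i]).T); j=d.argmin()
        if d[j]<25: print(n,'blob',s[i].tolist(),c[i].round(1),'lever~',L[j],'d',d[j].round(1),p[j].round())
E
python3 ball.py
```

```text
scene blob [310, 159, 14, 15, 160] [316.6 166.1] lever~ 1.0 d 2.8 [319. 166.]
scene blob [255, 181, 41, 28, 459] [274.5 194.7] lever~ 0.3 d 8.7 [274. 186.]
```

```bash
cat > loc.py <<'E'
# local press (Y,Ztcp) list -> nxt
import sys,subprocess,numpy as np
c,s=np.cos(-.158),np.sin(-.158);a=[]
for w in sys.argv[1:]:
    y,z=map(float,w.split(','));a.append(f'{-.112*c-y*s+.5903} {-.112*s+y*c+.0769} {z} -.158')
print(subprocess.run(['python3','nxt.py',','.join(a)],capture_output=True,text=True).stdout)
E
python3 loc.py .064,.275 -.02,.275 -.02,.216 .067,.216
```

```text
t 14.5 p [0.491  0.1603 0.2031] ytool -0.158 q [-0.17  0.37 -0.33  2.01  0.16  0.79 -0.74] F [ 0.3 -0.1  0.5] M [-0.02  -0.029  0.029] w -0.004
off [-0.0026, -0.0007, -0.0719] ang [0.002, -0.002, -0.0]
off [-0.084, -0.0, 0.0] ang [0.0, 0.0, 0.0]
off [0.0, 0.0, 0.059] ang [0.0, 0.0, 0.0]
off [0.087, 0.0, 0.0] ang [0.0, 0.0, 0.0]
```

Emit:
drive_tool --deltas '[{"gripper":255,"offset":[-0.003,-0.001,-0.04],"angular":[0,0,0]},{"gripper":255,"offset":[-0.003,-0.001,-0.072],"angular":[0,0,0]},{"gripper":255,"offset":[-0.003,-0.001,-0.072],"angular":[0,0,0]},{"gripper":255,"offset":[-0.045,-0.001,-0.072],"angular":[0,0,0]},{"gripper":255,"offset":[-0.087,-0.001,-0.072],"angular":[0,0,0]}]'

```text
t: 15.0
eef_pos: [0.4756, 0.0726, 0.275]
tool_rot: [0.0, 0.761, 0.649, 0.001]
contact_force: [0.9, -1.4, -0.4]
gripper_width: -0.0
grasp_force: 0.0
```

Emit:
drive_tool --deltas '[{"gripper":255,"offset":[0,0,0.02],"angular":[0,0,0]},{"gripper":255,"offset":[0,0,0.04],"angular":[0,0,0]},{"gripper":255,"offset":[0,0,0.059],"angular":[0,0,0]},{"gripper":255,"offset":[0,0,0.059],"angular":[0,0,0]},{"gripper":255,"offset":[0.008,0,0.059],"angular":[0,0,0]}]'

```text
t: 15.5
eef_pos: [0.477, 0.0802, 0.2159]
tool_rot: [0.0, 0.762, 0.648, 0.0]
contact_force: [0.2, 0.6, 0.9]
gripper_width: 0.0
grasp_force: 0.0
```

Emit:
drive_tool --deltas '[{"gripper":255,"offset":[0.01,0,0],"angular":[0,0,0]},{"gripper":255,"offset":[0.02,0,0],"angular":[0,0,0]},{"gripper":255,"offset":[0.03,0,0],"angular":[0,0,0]},{"gripper":255,"offset":[0.04,0,0],"angular":[0,0,0]},{"gripper":255,"offset":[0.05,0,0],"angular":[0,0,0]}]'

```text
t: 16.0
eef_pos: [0.4847, 0.131, 0.2157]
tool_rot: [0.0, 0.761, 0.648, 0.0]
contact_force: [-0.5, -4.4, -3.7]
gripper_width: 0.001
grasp_force: 2.6
```

```bash
python3 ball.py; python3 loc.py .038,.216
```

```text
scene blob [332, 160, 13, 12, 110] [337.8 166.1] lever~ 1.3 d 0.9 [337. 166.]
scene blob [255, 181, 41, 28, 460] [274.5 194.7] lever~ 0.3 d 8.7 [274. 186.]
wrist blob [291, 216, 66, 66, 3432] [323.4 248.8] lever~ 1.3 d 5.7 [327. 245.]
t 16.15 p [0.4853 0.1325 0.2163] ytool -0.158 q [-0.12  0.33 -0.32  2.03  0.14  0.8  -0.68] F [ 0.2  0.1 -0.3] M [ 0.038 -0.003 -0.04 ] w -0.004
off [-0.0004, 0.0004, 0.0003] ang [0.002, -0.004, 0.0]
```

Emit:
drive_tool --deltas '[{"gripper":255,"offset":[0.008,0,0.004],"angular":[0,0,0]},{"gripper":255,"offset":[0.016,0,0.009],"angular":[0,0,0]},{"gripper":255,"offset":[0.024,0,0.015],"angular":[0,0,0]},{"gripper":255,"offset":[0.032,0,0.021],"angular":[0,0,0]},{"gripper":255,"offset":[0.038,0,0.028],"angular":[0,0,0]}]'

```text
t: 16.65
eef_pos: [0.4913, 0.1692, 0.1875]
tool_rot: [-0.0, 0.761, 0.649, 0.001]
contact_force: [-0.0, -3.1, 2.1]
gripper_width: 0.002
grasp_force: 1.4
```

```bash
python3 ball.py; python3 loc.py .076,.188
```

```text
scene blob [350, 167, 11, 11, 98] [355.2 172.3] lever~ 1.8 d 3.7 [357. 176.]
scene blob [255, 181, 41, 28, 460] [274.5 194.7] lever~ 0.3 d 8.7 [274. 186.]
wrist blob [292, 215, 65, 65, 3323] [324.  246.5] lever~ 1.6 d 18.4 [328. 265.]
t 16.8 p [0.4908 0.1693 0.1873] ytool -0.158 q [-0.19  0.39 -0.31  2.01  0.17  0.76 -0.77] F [-0.2 -0.3 -0.9] M [ 0.013 -0.007  0.018] w -0.003
off [0.0004, 0.0008, -0.0007] ang [0.0, -0.002, -0.001]
```

Emit:
drive_tool --deltas '[{"gripper":255,"offset":[0,0,-0.03],"angular":[0,0,0]},{"gripper":255,"offset":[0,0,-0.03],"angular":[0,0,0]},{"gripper":255,"offset":[0.033,0,-0.03],"angular":[0,0,0]},{"gripper":255,"offset":[0.033,0,-0.03],"angular":[0,0,0]},{"gripper":255,"offset":[0.035,0,-0.015],"angular":[0,0,0]}]'

```text
t: 17.3
eef_pos: [0.4975, 0.204, 0.204]
tool_rot: [0.0, 0.761, 0.649, 0.003]
contact_force: [0.4, -0.2, 0.0]
gripper_width: 0.001
grasp_force: 0.0
```

Emit:
drive_tool --deltas '[{"gripper":255,"offset":[0.004,0,0.012],"angular":[0,0,0]},{"gripper":255,"offset":[0.008,0,0.024],"angular":[0,0,0]},{"gripper":255,"offset":[0.012,0,0.036],"angular":[0,0,0]},{"gripper":255,"offset":[0.015,0,0.048],"angular":[0,0,0]},{"gripper":255,"offset":[0.017,0,0.06],"angular":[0,0,0]}]'

```text
t: 17.8
eef_pos: [0.4997, 0.2202, 0.1422]
tool_rot: [-0.0, 0.761, 0.648, 0.002]
contact_force: [0.6, 1.8, 4.0]
gripper_width: -0.003
grasp_force: 2.0
```

```bash
python3 ball.py; python3 loc.py .13,.122
```

```text
scene blob [255, 181, 41, 28, 459] [274.4 194.7] lever~ 0.3 d 8.7 [274. 186.]
scene blob [358, 186, 12, 9, 84] [363.6 190.1] lever~ 2.2 d 1.3 [362. 190.]
wrist blob [297, 252, 56, 39, 1514] [324.7 270.4] lever~ 2.2 d 7.9 [328. 278.]
t 17.95 p [0.4984 0.2183 0.1414] ytool -0.16 q [-0.29  0.5  -0.3   1.98  0.22  0.7  -0.89] F [0.1 0.6 0.2] M [ 0.005 -0.02  -0.025] w -0.001
off [0.0048, 0.0011, 0.0194] ang [-0.002, 0.002, -0.003]
```

Pushing down works; press to the stop.

Emit:
drive_tool --deltas '[{"gripper":255,"offset":[0.002,0,0.006],"angular":[0,0,0]},{"gripper":255,"offset":[0.003,0,0.012],"angular":[0,0,0]},{"gripper":255,"offset":[0.003,0,0.017],"angular":[0,0,0]},{"gripper":255,"offset":[0.003,0,0.02],"angular":[0,0,0]},{"gripper":255,"offset":[0.003,0,0.022],"angular":[0,0,0]}]'

```text
t: 18.45
eef_pos: [0.5, 0.2228, 0.1211]
tool_rot: [0.0, 0.761, 0.649, 0.001]
contact_force: [-3.5, -2.4, 16.2]
gripper_width: 0.001
grasp_force: 8.4
```

```bash
python3 ball.py; python3 loc.py .13,.122
```

```text
scene blob [255, 181, 41, 28, 459] [274.4 194.7] lever~ 0.3 d 8.7 [274. 186.]
scene blob [358, 193, 12, 9, 77] [363.4 197. ] lever~ 2.356 d 1.6 [362. 196.]
wrist blob [294, 258, 57, 34, 1172] [321.3 273.6] lever~ 2.356 d 9.5 [325. 282.]
t 18.6 p [0.5    0.2228 0.1214] ytool -0.16 q [-0.3   0.53 -0.29  1.99  0.24  0.66 -0.91] F [ 0.2 -0.9  5.9] M [-0.215  0.283 -0.042] w 0.005
off [0.0002, 0.0001, -0.0006] ang [0.002, -0.002, -0.002]
```

Emit:
drive_tool --deltas '[{"gripper":255,"offset":[0,0,0.002],"angular":[0,0,0]},{"gripper":255,"offset":[0,0,0.002],"angular":[0,0,0]},{"gripper":255,"offset":[0,0,-0.04],"angular":[0,0,0]},{"gripper":255,"offset":[0,0,-0.08],"angular":[0,0,0]},{"gripper":255,"offset":[0,0,-0.12],"angular":[0,0,0]}]'

```text
t: 19.1
eef_pos: [0.4995, 0.2225, 0.2423]
tool_rot: [-0.0, 0.761, 0.649, 0.001]
contact_force: [0.6, 0.1, -0.2]
gripper_width: 0.002
grasp_force: 0.0
```

Emit:
drive_tool --deltas '[{"gripper":255,"offset":[-0.04,-0.03,0],"angular":[0,0,0]},{"gripper":255,"offset":[-0.08,-0.03,0],"angular":[0,0,0]},{"gripper":255,"offset":[-0.12,-0.03,0],"angular":[0,0,0]},{"gripper":255,"offset":[-0.16,-0.03,0],"angular":[0,0,0]},{"gripper":255,"offset":[-0.2,-0.03,0],"angular":[0,0,0]}]'

```text
t: 19.6
eef_pos: [0.4379, 0.0284, 0.2409]
tool_rot: [0.0, 0.761, 0.649, 0.001]
contact_force: [-0.2, -0.2, 0.1]
gripper_width: -0.005
grasp_force: 0.0
```

```bash
python3 ball.py
python3 - <<'E'
from h import *
s=np.mean([optics.read_camera('scene').astype(float) for _ in range(2)],0);np.save('pics/s_7.npy',s)
t=optics.read_camera('top')
A=cv2.resize(s[205:325,290:400],None,fx=4,fy=4,interpolation=cv2.INTER_CUBIC).clip(0,255).astype('uint8');B=cv2.resize(t[185:305,245:335],None,fx=4,fy=4,interpolation=cv2.INTER_CUBIC)
cv2.imwrite('pics/fin.png',np.hstack([A,B]))
m=optics.camera_model('top');c_,s_=np.cos(-.158),np.sin(-.158)
def w(P):P=np.array(P);return np.c_[P[:,0]*c_-P[:,1]*s_+.5903,P[:,0]*s_+P[:,1]*c_+.0769,P[:,2]]
print(((proj(m,w([[0,.07,.116],[0,-.07,.116],[-.04,0,.088],[-.085,0,.088],[-.095,0,.062]]))-[245,185]+.4)*4+[440,0]).round())
E
python3 ed.py|grep -v '\[\['; python3 gs.py|tail -1
```

```text
scene blob [255, 181, 41, 28, 458] [274.5 194.7] lever~ 0.3 d 8.7 [274. 186.]
scene blob [358, 190, 12, 12, 114] [363.3 195.3] lever~ 2.356 d 1.7 [362. 196.]
top blob [232, 285, 14, 14, 150] [238.4 291.4] lever~ 2.356 d 0.6 [239. 291.]
[[565. 179.]
 [879. 226.]
 [710. 301.]
 [694. 399.]
 [694. 428.]]
0 [242.261 245.519 249.509] [0.25 0.28 0.22]
1 [242.446 245.549 249.78 ] [0.23 0.21 0.32]
2 [244.032 246.026 250.106] [1.78 0.37 0.28]
3 [242.885 245.769 250.269] [0.21 0.28 0.24]
4 [243.099 245.882 250.33 ] [0.27 0.21 0.28]
5 [243.34  245.938 250.326] [0.31 0.31 0.22]
6 [243.231 245.846 250.355] [0.22 0.27 0.19]
7 [244.152 246.719 250.389] [0.23 0.27 0.23]
7 [626, 630, 627, 584, 514, 453, 410, 354, 340, 354, 376, 371, 348, 384, 474, 488, 526, 616, 674, 817, 858, 857, 862, 848] 10424.0
```

View pics/fin.png

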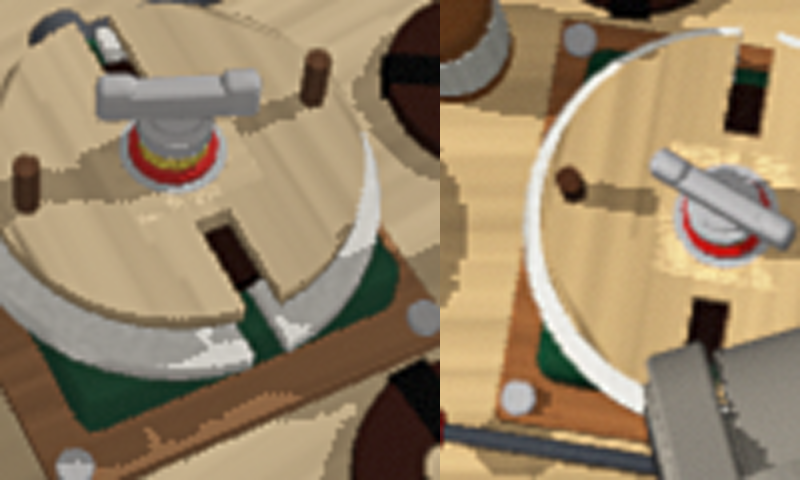

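```bash
python3 -c "
from station import bot
print(bot.hand_in())"
```

```text
the job is handed in; nothing more can be done
None
```

The press is locked and the job is handed in after about 20 s of robot time. By the camera checks, the plate slots are aligned to within about 2°, the locked squeeze is about 2.8 mm, and the lever is fully down. The lever slipped out of the grip once mid-swing, so I finished by pushing it down to its stop. The hand-in returned no verdict.

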